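Ease the photometer cover shut

ROBOT

A 7-joint arm with a two-finger parallel gripper is mounted at the origin on a cart in front of the work surface, level with it; the furniture and walls round the work are solid. World frame = base frame: x ahead of the robot, y to its left, z up, the work surface at z = 0. Lengths are in m, angles in degrees, forces in N, time in s.
With the tool pointing down it reaches from about 0.425 to 0.95 m from the base axis. Payload 16.7 kg.
Tool frame: the origin (TCP) lies on the centre line of the jaws, within the pads' length; the fingertips stand 22 mm ahead of it and the grasp point (between the pads) lies 3 mm ahead of it; z points along the fingers, y is the direction in which the jaws open and shut (so a half turn about z gives the same grasp; the last joint's range is limited). The gripper opens to 94 mm and grips with 3 to 60 N. Pads are 16 mm wide; open, the fingers measure 119 mm over their backs; the gripper's body (75 mm by 177 mm) begins 78 mm behind the grasp point.
Start: joints at [-85.342, 24.414, 4.234, 92.017, -1.954, 63.644, -3.845], TCP at [0.154, 0.657, 0.227] pointing down, gripper open.
Joint ranges: [-163.25, 163.25], [-28.42, 122.38], [-70.27, 78.77], [12.13, 141.07], [-58.53, 238.53], [9.26, 117.41], [-156.51, 156.51]. Speed limits (degrees/s): [108.29, 108.29, 136.94, 136.94, 172.46, 172.46, 172.46].

INTERFACE

Orientations are given as a 3x3 rotation matrix whose columns are the frame's x, y, z axes.
In Python, from workcell import r, vision, spotter gives the robot as it stands.
- The arm moves only by the tool drive_tool, never from a script. Its argument "plan" is a list of rows, each a list of 7 numbers: the turn, a rotation vector about the tool's x, y, z normalised to -1 to 1, where 1 is 90 degrees, then the shift along the tool's x, y, z normalised to -1 to 1, where 1 is 0.04 m, then the finger opening in mm, from 0 to 94. A call has 1 to 10 rows; each row shifts and turns the commanded pose from where the row before left it, along the tool's axes as they then stand; what a row does not reach is not made up. A row lasts 1/10 s, in which the tool goes at most 50 mm and 8.59 degrees, less where a joint would pass 70% of its speed; a pose out of reach is approached as far as the arm can. A call with a number of a shift or a turn outside -1 to 1 is refused whole. A call with a gripper value outside its range is refused whole. The fingers move at their own pace and stop on an object; "newtons" is the grip in N (left out, the last holds). Time passes only in rows, so rows that do not move let the fingers close. It gives the time, the measured TCP pose, the force and the opening at its end, in the units of the state.
- r.state(): the state, without advancing time (a new reading comes with each control period).
- vision.grab_frame(name): name is "scene" or "top" or "wrist"; returns the picture (384x512x3 uint8, red, green, blue); there is no depth.
- vision.camera_model(name): a dict with "fx", "fy", "cx", "cy" (pixels), "rvec" (rotation vector, rad) and "tvec" (3), from world to camera coordinates, as OpenCV has them. Camera axes: x right, y down, z forward; pixel columns grow to the right and rows downward; lengths in m; the calibration is good to about 2 mm. The wrist camera is an equidistant fisheye: a pixel r from the principal point sees the ray r / f radians off the axis. A picture is of the moment at which its call begins: read the wrist's pose just before it. camera_model takes no time and is no camera call; for the wrist camera it gives the pose at the moment of the call.
- r.sign_off(): hands the job in, once; it reports no verdict.
Trained networks look in the newest picture that a camera, given by its name, has taken for a name from the list of things; names that differ only in an ending like _2 or _b are one class to them, and where a whole thing is asked for, a point or a joint stands for the part that bears it (a point fixed in the world has none). Each returns a list of dicts, best first, with "score" (0 to 1); they miss things now and then, are a little off and sometimes report something else, mostly with a low value. They report only what shows in the picture. A call takes as long as a camera call.
- spotter.cut_out(camera, query): "pixels" (384x512 bool, what is visible of it) and "uv" ([column, row] in pixels, amid what is visible of it).
The state is a dict: "time": time; "qpos": joint angles; "qvel": joint speeds; "joint_torque": joint torques, N m; "position": TCP position; "eef_rot": TCP orientation; "force": force on the tool from outside, world axes, zero at the start; "torque": the same for the moment, N m; "width": finger opening in m.
Only numpy, scipy, OpenCV 4.12 (cv2) and the standard library are available. Lean on these libraries where they do the work, as an engineer would, in place of code of your own. Each camera call takes 0.05 s, during which the arm holds its last target.

TASK

The hinged blue cover of the bench photometer stands open, leaning back. Push it from behind over its upright point, catch it on a finger as it falls forward and lower it slowly all the way shut, without letting it slam. Do not pinch the cover between the fingers, and leave the bottle, beaker and dish around it where they are.

Things in the scene. Friction and masses are not known exactly. Their poses are not given: they have to be found in the camera images.
- photometer: Bench instrument 200 x 180 mm that cannot be moved: grey foot 38 mm high with display and keys at its front, behind them a white block 80 mm high, 170 mm wide, from 45 mm in front of the origin to 90 mm behind it. The foot reaches 105 mm in front. Origin: centre, at table level; +x points to its rear (hinge side), +y to the left seen from its front, +z up.
- cover (a joint): Hinge angle of the cover, rad: 0 shut, 1.57 upright, 1.92 leaning back on its stop. No spring or friction, weight 0.16 kg, weak damper: tipped forward it falls at about 0.9 (0.7 to 1.1) rad/s times the sine of its angle from upright: 2.4 to 3.8 s from 8 degrees to shut, ending in a slam. 0.25 rad/s is gentle; over 0.5 rad/s in the last 0.5 rad is a slam (the last 0.06 rad may drop).
- cover_hinge (a point): Middle of the hinge axis, 62 mm behind the photometer's origin and 83 mm above the table; its axes are those of the photometer.
- cover_edge (a point): Middle of the cover's free edge on the underside (dark rubber liner), 130 mm from the hinge axis. The cover is a flat plate 130 x 110 mm (110 along the hinge), 15 mm thick, blue outside; shut, it is level, overhangs the white block's front by 23 mm, underside 83 mm above the table. The underside's plane passes through the hinge axis; the thickness lies above it (behind it when open).
- dropper: Loose brown dropper bottle, 37 mm diameter, 102 mm tall, standing on the table on the photometer's left side (seen from its front). Leave it alone. Origin: centre of its underside.
- small_beaker: Loose small glass beaker, 53 mm diameter, 64 mm tall, standing on the table on the photometer's right side (seen from its front). Leave it alone. Origin: centre of its underside.
- dish: Loose shut Petri dish, 91 mm diameter, 16 mm high, lying on the table at the front right of the photometer. Leave it alone. Origin: centre of its underside.

How it is judged:
By the outcome, as a careful person would: the job done as asked, in the order asked, and still so for the second after the job is handed in, with the robot touching nothing.
It also fails if it takes over 58 s, if anything falls off the work surface, if the arm or the gripper's body presses on something with over 40 N, if the wrist force passes 120 N, or if a joint passes its speed limit or range.

## Working session

There is one attempt and no reset: what is moved stays moved. The work goes in short steps, Python scripts to look and compute and a tool call to move; the robot and the scene stay as the last step left them, time stands still between calls to the robot, and variables do not carry over. Pictures are saved under pics/ and viewed, and the job is handed in when it is done.

Besides the shell and the picture viewer there is one more tool, called after "Call:" as name([rows], argument=value, ...), one row to a line, values as JSON. drive_tool: Moves the arm, as the interface text tells. Its arguments: {"type":"object","properties":{"plan":{"type":"array","items":{"type":"array","items":{"type":"number"}}},"newtons":{"type":"number"}},"required":["plan"]}

```bash
ls; mkdir -p pics; python3 - <<'E'
from workcell import r, vision, spotter
import cv2,numpy as np
print(r.state())
for n in ["scene","top","wrist"]:
    im=vision.grab_frame(n); cv2.imwrite(f"pics/{n}0.png",im[:,:,::-1])
    print(n,vision.camera_model(n))
    for q in ["photometer","cover","dropper","small_beaker","dish"]:
        o=spotter.cut_out(n,q)
        print(n,q,[(round(d['score'],2),np.round(d['uv'],1),int(d['pixels'].sum())) for d in o[:2]])
print(r.state()['time'])
E
```

```text
pics
{'time': 0.0, 'qpos': array([-85.34250994,  24.44944559,   4.23054399,  92.05125141,
        -1.95469796,  63.64391694,  -3.84476143]), 'qvel': array([-0.08043121, -0.03744057, -0.007589  ,  0.15612075, -0.01730545,
        0.06546368,  0.03521842]), 'joint_torque': array([ 5.44882041e-04, -9.35800910e+01,  3.66685018e+00, -4.54208779e+01,
       -4.87476226e-02,  1.97955599e-02,  8.96708184e-05]), 'position': array([0.15432467, 0.65670433, 0.22678519]), 'eef_rot': array([[-9.73479590e-01,  2.28773777e-01, -2.17949525e-04],
       [ 2.28773869e-01,  9.73478795e-01, -1.24619930e-03],
       [-7.29284808e-05, -1.26301074e-03, -9.99999200e-01]]), 'force': array([ 0.40814167,  0.66568637, -0.16647571]), 'torque': array([-0.00677749, -0.00682076,  0.04124969]), 'width': 0.09386377857598302}
scene {'fx': 395.83295934133713, 'fy': 395.83295934133713, 'cx': 255.17644679781054, 'cy': 194.43107493629972, 'rvec': array([ 1.3707516 , -2.27494726,  0.84334259]), 'tvec': array([0.22008754, 0.46582576, 0.54521269])}
scene photometer [(0.62, array([221.5, 220.9]), 9877)]
scene cover [(0.72, arr
[... 301 characters left out ...]
y([ 2.22397799, -2.19124105,  0.11802794]), 'tvec': array([-0.09130838,  0.60481785,  0.98351137])}
top photometer [(0.9, array([197.6, 211.5]), 11079)]
top cover [(0.61, array([152.4, 185.8]), 2724)]
top dropper [(0.84, array([174.7, 271. ]), 317)]
top small_beaker [(0.73, array([196.3, 208. ]), 10958), (0.55, array([225.6, 134.9]), 611)]
top dish [(0.56, array([288.2, 162. ]), 1485)]
wrist {'fx': 297.3186396354542, 'fy': 297.3186396354542, 'cx': 256.9465099970265, 'cy': 193.09412579771063, 'rvec': array([-2.28145683, -1.80680864, -0.25476292]), 'tvec': array([-0.67465904, -0.02886854,  0.39032419])}
wrist photometer []
wrist cover []
wrist dropper []
wrist small_beaker []
wrist dish []
0.9
```

View pics/scene0.png

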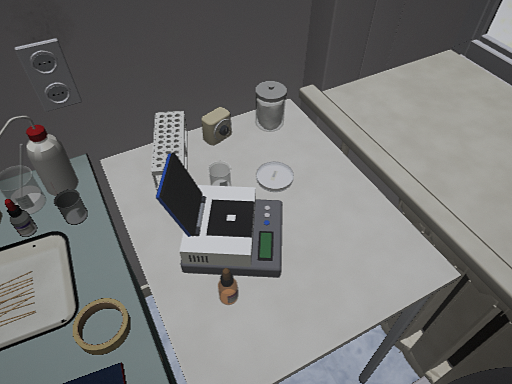

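View pics/top0.png

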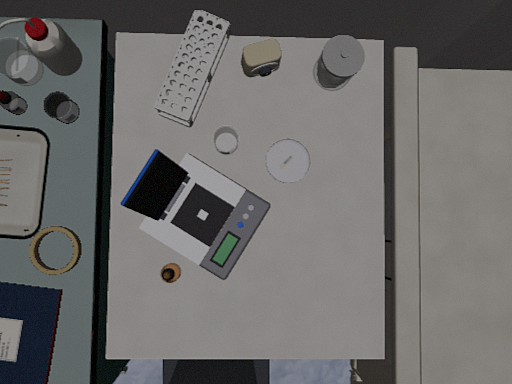

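```bash
cat > h.py <<'E'
import numpy as np,cv2
from workcell import r, vision, spotter
def proj(n,P,c=None):
    c=c or vision.camera_model(n)
    K=np.array([[c['fx'],0,c['cx']],[0,c['fy'],c['cy']],[0,0,1.]])
    return cv2.projectPoints(np.atleast_2d(np.array(P,float)),c['rvec'],c['tvec'],K,None)[0][:,0]
def ray(n,uv,z):
    c=vision.camera_model(n);R=cv2.Rodrigues(c['rvec'])[0]
    d=R.T@np.array([(uv[0]-c['cx'])/c['fx'],(uv[1]-c['cy'])/c['fy'],1]);o=-R.T@c['tvec']
    return o+d*(z-o[2])/d[2]
E
python3 - <<'E'
from h import *
for n,(a,b,c,d) in dict(top=(110,130,290,290),scene=(140,140,300,310)).items():
    im=cv2.imread(f"pics/{n}0.png")[b:d,a:c]
    cv2.imwrite(f"pics/{n}0z.png",cv2.resize(im,None,fx=3.5 if n=='scene' else 3.7,fy=3.5 if n=='scene' else 3.7,interpolation=cv2.INTER_CUBIC))
for n in("top","scene"):
    c=vision.camera_model(n);R=cv2.Rodrigues(c['rvec'])[0];print(n,-R.T@c['tvec'])
for uv in [(115,33),(384,40),(384,358),(107,358)]: print(uv,ray("top",uv,0))
E
```

```text
top [ 0.53989289 -0.04140881  1.02383467]
scene [0.10471453 0.19744517 0.71605817]
(115, 33) [0.93424771 0.20864156 0.        ]
(384, 40) [ 0.9359258  -0.36585324  0.        ]
(384, 358) [ 0.26336027 -0.36288043  0.        ]
(107, 358) [0.26213174 0.20354884 0.        ]
```

View pics/top0z.png

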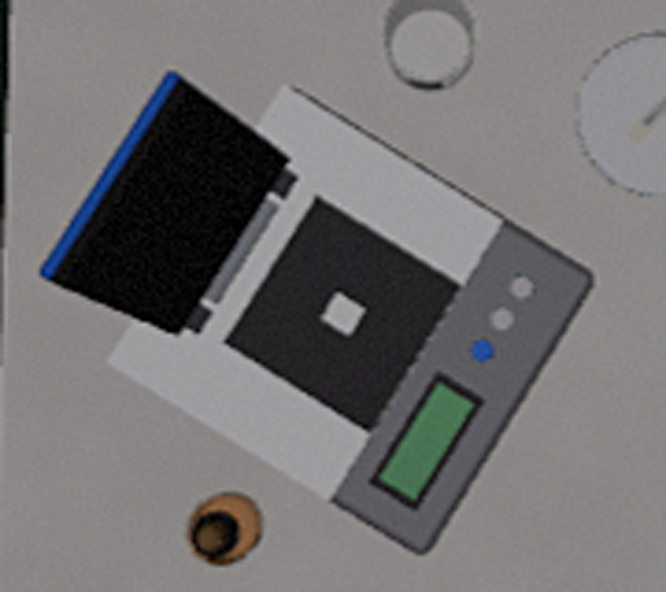

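View pics/scene0z.png

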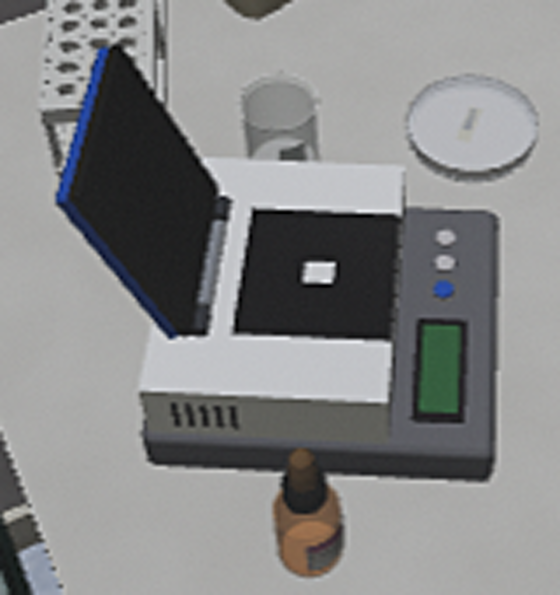

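```bash
cat >> h.py <<'E'
def Rz(a): return np.array([[np.cos(a),-np.sin(a),0],[np.sin(a),np.cos(a),0],[0,0,1]])
def coverpts(th):
    # in photometer frame: underside corners hinge/edge, outer corners
    h=np.array([.062,0,.083]);d=np.array([-np.cos(th),0,np.sin(th)]);n=np.array([np.sin(th),0,np.cos(th)])
    P=[]
    for t in(0,.015):
        for s in (0,.13):
            for y in(-.055,.055): P.append(h+d*s+n*t+np.array([0,y,0]))
    return np.array(P)
E
python3 - <<'E'
from h import *
from scipy.optimize import least_squares
W=[(.09,-.085,.08),(-.045,-.085,.08),(.09,.085,.08),(-.045,.085,.08)]
T=np.array([(288,87),(503,218),(108,362),(330,500),(596,276),(422,556)])/3.7+[110,130]
TP=np.array(W+[(-.105,-.09,.038),(-.105,.09,.038)])
S=np.array([(403,168),(142,394),(391,400)])/3.5+140
SP=np.array([W[1],W[2],W[3]])
ct=vision.camera_model("top");cs=vision.camera_model("scene")
def f(p):
    g=lambda P:P@Rz(p[2]).T+[p[0],p[1],0]
    return np.r_[(proj("top",g(TP),ct)-T).ravel(),(proj("scene",g(SP),cs)-S).ravel()]
a=least_squares(f,[.5,.05,.9]);b=least_squares(f,[.5,.05,-.9])
s=min(a,b,key=lambda q:q.cost);p=s.x
print(p,np.degrees(p[2]));print(s.fun.reshape(-1,2).round(1))
np.save("pose.npy",p)
# cover corners in top
CT=np.array([(175,75),(48,275),(290,158),(183,333)])/3.7+[110,130]
CS=np.array([(115,45),(65,198)])/3.5+140
g=lambda P:P@Rz(p[2]).T+[p[0],p[1],0]
for th in (1.85,1.92,1.97):
    P=g(coverpts(th)); print(th,(proj("top",P,ct)[[2,3,0,1]]-CT).round(1).tolist(),(proj("scene",P,cs)[[2,3]]-CS).round(1).tolist())
print("hinge",g(np.array([[.062,0,.083]])))
for n,uv,z in [("dropper",(174.7,271),.1),("small_beaker",(225.6,139),.064),("dish",(288.2,162),.016),("dropperbase",(229.1,297),0)]:
    print(n,ray("scene" if 'base' in n else "top",uv,z), "local",(ray("scene" if 'base' in n else"top",uv,z)-[p[0],p[1],0])@Rz(p[2]))
for ims,c,n in ((cv2.imread("pics/top0.png"),ct,"top"),(cv2.imread("pics/scene0.png"),cs,"scene")):
    for q in proj(n,g(coverpts(1.92)),c): cv2.circle(ims,tuple(np.int32(q.round())),1,(0,255,0),-1)
    for q in proj(n,g(TP),c): cv2.circle(ims,tuple(np.int32(q.round())),1,(0,0,255),-1)
    cv2.imwrite(f"pics/ov_{n}.png",cv2.resize(ims[120:300,100:320],None,fx=3,fy=3))
E
```

```text
[0.55236204 0.01157939 1.03444347] 59.26924493291848
[[-1.3 -0.7]
 [ 0.3  0.6]
 [-0.3  0.5]
 [ 0.2  0.4]
 [ 1.2 -0.2]
 [ 1.1  1.4]
 [ 0.2 -1.2]
 [-1.3 -1.1]
 [-0.8  0.3]]
1.85 [[8.7, 4.5], [7.2, 6.9], [2.1, 0.8], [0.2, 2.6]] [[5.5, -2.7], [8.4, -1.6]]
1.92 [[4.5, 2.0], [3.1, 4.2], [2.1, 0.8], [0.2, 2.6]] [[1.1, -1.8], [3.6, -0.7]]
1.97 [[1.6, 0.4], [0.3, 2.4], [2.1, 0.8], [0.2, 2.6]] [[-1.9, -1.0], [0.3, 0.1]]
hinge [[0.58404431 0.06487323 0.083     ]]
dropper [0.44761913 0.06059605 0.1       ] local [-0.01139044  0.11508244  0.1       ]
small_beaker [ 0.70255487 -0.0290119   0.064     ] local [ 0.04185781 -0.1498448   0.064     ]
dish [ 0.66527595 -0.15871345  0.016     ] local [-0.08868049 -0.18407871  0.016     ]
dropperbase [0.43516641 0.07568535 0.        ] local [-0.0047834   0.13349722  0.        ]
```

View pics/ov_top.png

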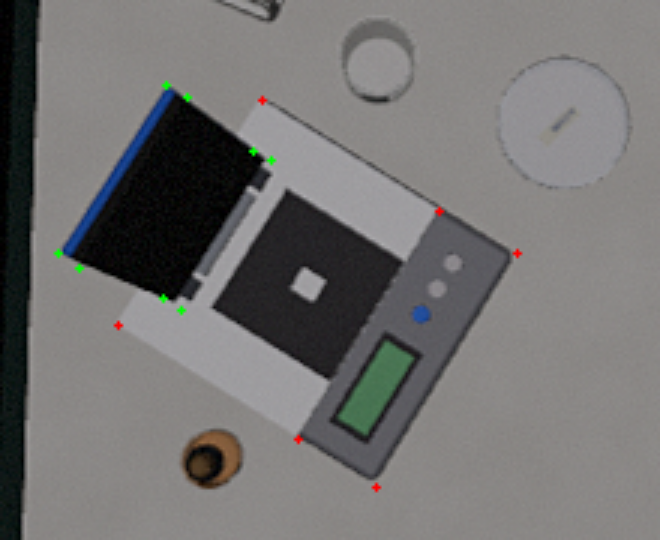

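View pics/ov_scene.png

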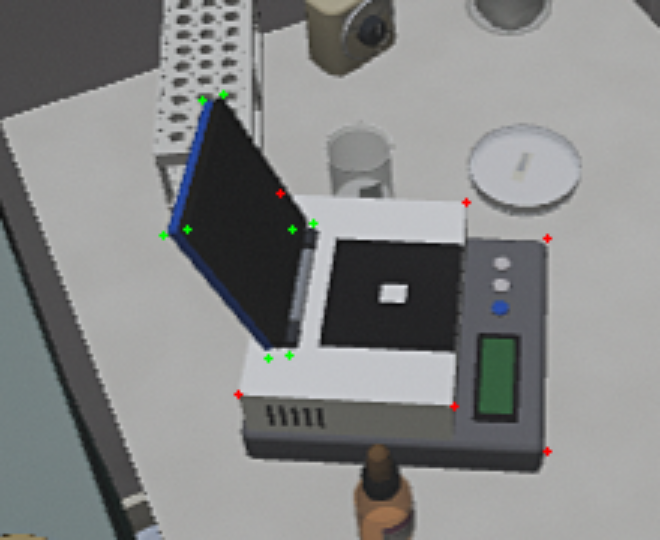

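```bash
python3 - <<'E'
from workcell import r, vision, spotter
print([x for x in dir(r) if x[0]!='_'],[x for x in dir(vision) if x[0]!='_'])
E
```

```text
['PlanningError', 'sign_off', 'state'] ['camera_model', 'grab_frame']
```

Call:
drive_tool([
  [0,0,0,0,0,-0.5,60],
  [0,0,-0.09,0,0,-0.5,60],
  [0,0,-0.09,0,0,0,60],
  [0,0,0,0,0,0,60],
])

```text
time: 1.3
position: [0.1545, 0.6572, 0.268]
eef_rot: [[-0.999, -0.055, -0.0], [-0.055, 0.999, 0.001], [0.0, 0.001, -1.0]]
force: [0.5, 1.0, -0.5]
width: 0.0654
```

```bash
python3 - <<'E'
from h import *
s=r.state();print(s['time'],s['qpos'].round(2),s['position'],s['eef_rot'].round(3),s['width'],s['force'])
E
```

```text
1.3 [-83.16  22.68   1.27  89.28  -0.54  68.    11.34] [0.15449581 0.65723208 0.26800978] [[-0.999 -0.055 -0.   ]
 [-0.055  0.999  0.001]
 [ 0.     0.001 -1.   ]] 0.06544547129508027 [ 0.49121059  1.01114918 -0.46421149]
```

Call:
drive_tool([
  [0,0,0.094,0,0,-0.4,60],
  [0,0,0.094,0,0,-0.4,60],
  [0,0,0.094,0,0,0,60],
  [0,0,0.094,0,0,0,60],
  [0,0,0,-0.8,-0.28,0,60],
  [0,0,0,-0.8,-0.28,0,60],
  [0,0,0,-0.8,-0.28,0,60],
  [0,0,0,-0.8,-0.28,0,60],
  [0,0,0,-0.8,-0.28,0,60],
  [0,0,0,-0.8,-0.28,0,60],
])

```text
time: 2.3
position: [0.2854, 0.4995, 0.299]
eef_rot: [[-0.856, 0.517, -0.0], [0.517, 0.856, -0.001], [0.0, -0.001, -1.0]]
force: [0.5, 0.6, 0.7]
width: 0.0599
```

```bash
python3 - <<'E'
from h import *
s=r.state();print(s['time'],s['qpos'].round(2),s['position'],s['eef_rot'].round(3),s['width'],s['force'])
p=np.load("pose.npy");print((s['position']-[p[0],p[1],0])@Rz(p[2]))
E
```

```text
2.3 [-76.67  11.76  11.81 100.63  -2.59  67.91  -5.29] [0.28540543 0.49947974 0.29900081] [[-0.856  0.517 -0.   ]
 [ 0.517  0.856 -0.001]
 [ 0.    -0.001 -1.   ]] 0.05985334048828787 [0.45906118 0.58432348 0.65939426]
[0.28297246 0.47878928 0.29900081]
```

Call:
drive_tool([
  [0,0,0,-0.9,-0.32,0,60],
  [0,0,0,-0.9,-0.32,0,60],
  [0,0,0,-0.9,-0.32,0,60],
  [0,0,0,-0.9,-0.32,0,60],
  [0,0,0,-0.9,-0.32,0,60],
  [0,0,0,-0.9,-0.32,0,60],
  [0,0,0,-0.9,-0.32,0,60],
  [0,0,0,-0.9,-0.32,0,60],
  [0,0,0,-0.9,-0.32,0,60],
  [0,0,0,0,0,0,60],
])

```text
time: 3.3
position: [0.5063, 0.231, 0.2993]
eef_rot: [[-0.853, 0.523, 0.001], [0.523, 0.853, -0.001], [-0.001, -0.001, -1.0]]
force: [0.1, -0.6, -0.2]
width: 0.0601
```

```bash
cat >> h.py <<'E'
def rep():
    p=np.load("pose.npy");s=r.state();R=Rz(p[2])
    print(s['time'],"q",s['qpos'].round(1).tolist(),"\nloc",((s['position']-[p[0],p[1],0])@R).round(4),"w",round(s['width'],4),"F",(s['force']@R).round(2),"T",(s['torque']@R).round(2));print((R.T@s['eef_rot']).round(3).tolist())
    np.save(f"log_{s['time']:.2f}.npy",np.r_[s['qpos'],s['position'],s['eef_rot'].ravel()])
E
python3 -c "
from h import *
rep()"
```

```text
3.3 q [-53.0, 10.1, 25.2, 103.5, -4.6, 67.4, 32.1] 
loc [0.1651 0.1517 0.2993] w 0.0601 F [-0.46 -0.43 -0.23] T [ 0.   -0.02  0.  ]
[[0.014, 1.0, -0.001], [1.0, -0.014, -0.001], [-0.001, -0.001, -1.0]]
```

Call:
drive_tool([
  [0,0,0.005,-0.8,-0.26,0,60],
  [0,0,0.004,-0.8,-0.26,0,60],
  [0,0,0,-0.8,-0.26,0,60],
  [0,0,0,-0.8,-0.26,0,60],
  [0,0,0,-0.6,-0.2,0,60],
  [0,0,0,0,0,0,60],
])

```text
time: 3.9
position: [0.6088, 0.1111, 0.299]
eef_rot: [[-0.847, 0.532, -0.0], [0.532, 0.847, -0.002], [-0.001, -0.001, -1.0]]
force: [0.1, 0.3, 0.4]
width: 0.06
```

```bash
python3 -c "
from h import *
rep()
for n in ('wrist','scene','top'):
    cv2.imwrite(f'pics/{n}1.png',vision.grab_frame(n)[:,:,::-1])
"
```

```text
3.9 q [-39.8, 17.4, 29.9, 96.0, -9.1, 69.1, 50.1] 
loc [0.1144 0.0023 0.299 ] w 0.06 F [0.36 0.05 0.39] T [-0.01  0.04  0.01]
[[0.025, 1.0, -0.001], [1.0, -0.025, -0.001], [-0.001, -0.001, -1.0]]
```

View pics/wrist1.png

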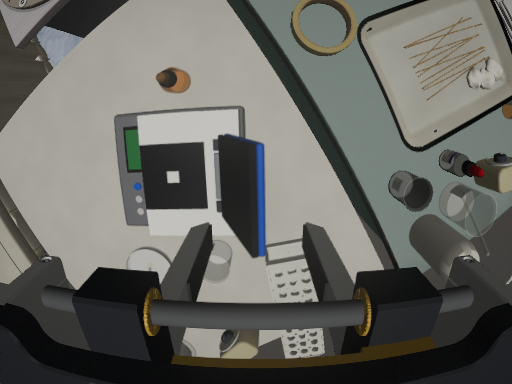

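View pics/scene1.png

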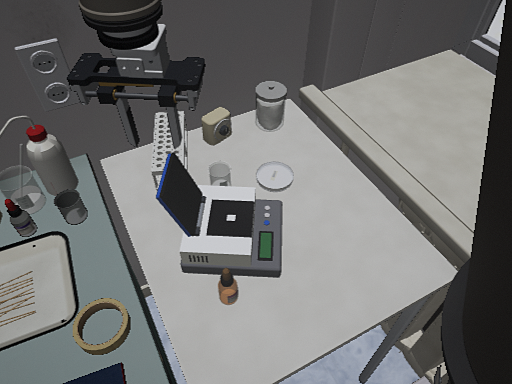

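```bash
cat > kin.py <<'E'
import numpy as np,glob,itertools
from scipy.optimize import least_squares
from scipy.spatial.transform import Rotation as Ro
def fk(q,p,sg):
    H,L1,L2,Lt,e1,e2,w,y0,o7,zz=p
    q=np.radians(q)*sg
    A=np.eye(3);t=np.zeros(3)
    def rot(ax,a):
        nonlocal A; A=A@Ro.from_rotvec(np.eye(3)[ax]*a).as_matrix()
    def tr(x,z):
        nonlocal t; t=t+A@np.array([x,0,z])
    rot(2,y0+q[0]);tr(zz,H);rot(1,q[1]);tr(e1,L1);rot(2,q[2]);rot(1,q[3]);tr(e2,L2);rot(2,q[4]);rot(1,q[5]);tr(w,Lt);rot(2,q[6]+o7)
    return t,A
D=[np.load(f) for f in glob.glob("log_*.npy")]
D+= [np.r_[-85.3425,24.449,4.2305,92.051,-1.9547,63.6439,-3.84476,.15432,.65670,.22679,-.97348,.228774,-.0002,.228774,.97348,-.001246,0,-.00126,-1],
np.r_[-83.16,22.68,1.27,89.28,-.54,68.,11.34,.15449,.65723,.26801,-.9985,-.0552,0,-.0552,.9985,.001,0,.001,-1],
np.r_[-76.67,11.76,11.81,100.63,-2.59,67.91,-5.29,.2854,.49948,.299,-.856,.517,0,.517,.856,-.001,0,-.001,-1]]
def res(p,sg):
    o=[]
    for d in D:
        t,A=fk(d[:7],p,sg);o+=list((t-d[7:10])*5)+list((A-d[10:].reshape(3,3)).ravel())
    return np.array(o+list(.002*(p-np.array([.3,.4,.4,.3,0,0,0,0,0,0]))[[0,1,2,3,4,5,6,9]]))
def fit():
    best=None
    for s in itertools.product([1,-1],repeat=4):
        sg=np.array([s[0],1,s[1],1,s[2],1,s[3]])
        for y0 in (0,2.,4.):
          for o7 in(0,2,4.):
            x=least_squares(res,[.3,.4,.4,.3,0,0,0,y0,o7,0],args=(sg,),max_nfev=60)
            if best is None or x.cost<best[0].cost: best=(x,sg)
    return best
if __name__=="__main__":
    b,sg=fit();print(b.cost,sg,b.x.round(4));print((b.fun[:12*len(D)].reshape(-1,12)).round(3)[:, :])
    np.savez("kin.npz",p=b.x,sg=sg)
E
python3 kin.py
```

```text
0.0010596074121318223 [-1  1 -1  1 -1  1 -1] [-0.1754  0.5282  0.5244 -0.089   0.0058 -0.0739  0.0199 -0.0965 -4.8091
 -0.0287]
[[-0.012 -0.02  -0.01  -0.    -0.    -0.    -0.     0.     0.     0.
  -0.     0.   ]
 [-0.006  0.007 -0.002 -0.    -0.    -0.    -0.     0.    -0.     0.
  -0.     0.   ]
 [ 0.01   0.012 -0.01  -0.    -0.    -0.    -0.     0.     0.     0.
   0.     0.   ]
 [ 0.004 -0.006  0.016  0.     0.     0.     0.    -0.    -0.    -0.
  -0.     0.   ]
 [-0.018  0.019  0.007  0.     0.    -0.     0.    -0.     0.001  0.
   0.     0.   ]]
```

Call:
drive_tool([
  [0,0,-0.016,0,0,0,60],
  [-0.09,0,0,0,0,0,60],
  [-0.09,0,0,0,0,0,60],
  [-0.09,0,0,0,0,0,60],
  [0,0,0,0,0,0,60],
])

```text
time: 4.55
position: [0.6061, 0.1116, 0.2995]
eef_rot: [[-0.862, 0.461, 0.211], [0.507, 0.784, 0.359], [0.001, 0.416, -0.909]]
force: [-0.5, -1.4, 0.1]
width: 0.06
```

```bash
python3 -c "
from h import *
rep()"; python3 kin.py
```

```text
4.55 q [-29.2, 9.2, 26.7, 108.5, -31.1, 53.1, 73.0] 
loc [0.1134 0.0049 0.2995] w 0.06 F [-1.45 -0.26  0.08] T [ 0.02  0.5  -0.04]
[[-0.004, 0.909, 0.416], [1.0, 0.004, 0.002], [0.001, 0.416, -0.909]]
0.0036016368661372215 [-1  1 -1  1 -1  1 -1] [ 0.3103  0.5487  0.5244  0.3346  0.0107  0.013   0.008  -0.0944  1.4776
 -0.0171]
[[-0.012 -0.027 -0.01   0.001  0.001 -0.     0.001 -0.001  0.     0.
  -0.     0.   ]
 [-0.027  0.012  0.005  0.001  0.001 -0.     0.001 -0.001 -0.     0.
  -0.     0.   ]
 [ 0.017 -0.01  -0.01   0.006 -0.006  0.033  0.008  0.004 -0.021 -0.039
  -0.002  0.   ]
 [ 0.004 -0.001 -0.005  0.     0.001 -0.     0.001 -0.     0.     0.
   0.     0.   ]
 [ 0.002  0.014  0.009 -0.     0.002 -0.     0.002  0.    -0.    -0.
  -0.     0.   ]
 [-0.029  0.019  0.011  0.001  0.002 -0.     0.002 -0.001  0.001  0.
   0.     0.   ]]
```

Call:
drive_tool([
  [0,0,0,0,0,0,60],
  [0,0,0,0,0,0,60],
])

```text
time: 4.75
position: [0.6076, 0.1156, 0.2997]
eef_rot: [[-0.865, 0.457, 0.206], [0.502, 0.789, 0.355], [-0.0, 0.41, -0.912]]
force: [-0.2, 0.1, 0.8]
width: 0.0598
```

```bash
rm log_4.55.npy; python3 -c "
from h import *
rep()"; python3 kin.py
```

```text
4.75 q [-29.6, 9.5, 26.6, 108.1, -30.7, 53.3, 72.6] 
loc [0.1177 0.0057 0.2997] w 0.0598 F [0.01 0.24 0.84] T [-0.   0.4 -0. ]
[[-0.011, 0.912, 0.41], [1.0, 0.01, 0.004], [-0.0, 0.41, -0.912]]
0.0035661301453132344 [-1  1 -1  1 -1  1 -1] [ 0.3098  0.5486  0.5244  0.3349  0.0106  0.012   0.0083 -0.0945  1.4775
 -0.0171]
[[-0.012 -0.027 -0.01   0.001  0.001 -0.     0.001 -0.001  0.     0.
  -0.     0.   ]
 [-0.027  0.012  0.005  0.001  0.001 -0.     0.001 -0.001 -0.     0.
  -0.     0.   ]
 [ 0.018 -0.01  -0.01   0.005 -0.006  0.033  0.008  0.004 -0.021 -0.038
  -0.002 -0.   ]
 [ 0.004 -0.001 -0.005  0.     0.001 -0.     0.001 -0.     0.     0.
   0.     0.   ]
 [ 0.002  0.014  0.009 -0.     0.002 -0.     0.002  0.    -0.    -0.
  -0.     0.   ]
 [-0.029  0.019  0.011  0.001  0.002 -0.     0.002 -0.001  0.001  0.
   0.     0.   ]]
```

```bash
cat > kin2.py <<'E'
import numpy as np
import kin
from kin import *
z=np.load("kin.npz");sg=z['sg']
def fk2(q,P): return fk(np.asarray(q)+P[10:17]*sg*57.3,P[:10],sg)
def res2(P):
    o=[]
    for d in D:
        t,A=fk2(d[:7],P);o+=list((t-d[7:10])*5)+list((A-d[10:].reshape(3,3)).ravel())
    return np.array(o+list(.003*P[10:]) +list(.001*(P[:10]-z['p'])))
if __name__=="__main__":
    x=least_squares(res2,np.r_[z['p'],np.zeros(7)]);P=x.x
    print(x.cost,P[:10].round(3),np.degrees(P[10:]).round(2));print(x.fun[:12*len(D)].reshape(-1,12).round(3)*1)
    np.save("P.npy",P)
E
python3 kin2.py
```

```text
0.002949772562168329 [ 0.292  0.544  0.521  0.33   0.017  0.014  0.003 -0.097  1.485 -0.025] [ 0.02 -0.54  0.24 -1.55 -0.35  2.33  0.05]
[[-0.014 -0.026 -0.013  0.001  0.001 -0.007  0.001 -0.001  0.001  0.006
  -0.002  0.   ]
 [-0.023  0.011  0.004  0.001  0.002 -0.005  0.002 -0.001 -0.002  0.003
  -0.005  0.   ]
 [ 0.015 -0.008 -0.008 -0.003 -0.017  0.024 -0.005  0.007 -0.008 -0.03
   0.005  0.003]
 [ 0.005  0.002 -0.005  0.001  0.004  0.001  0.004 -0.001 -0.005 -0.003
  -0.004  0.   ]
 [ 0.003  0.011  0.011 -0.     0.006  0.003  0.006  0.    -0.005 -0.003
  -0.005  0.   ]
 [-0.026  0.019  0.012  0.002  0.004 -0.001  0.004 -0.002 -0.005 -0.002
  -0.004  0.   ]]
```

```bash
cat > ik.py <<'E'
from kin2 import *
P=np.load("P.npy")
lo=np.array([-163.25,-28.42,-70.27,12.13,-58.53,9.26,-156.51]);hi=np.array([163.25,122.38,78.77,141.07,238.53,117.41,156.51])
pp=np.load("pose.npy")
from h import Rz
def pose(x,z,phi,y=0):
    f=np.radians(phi)
    zt=np.array([np.sin(f),0,-np.cos(f)]);xt=np.array([0,1,0.]);yt=np.cross(zt,xt)
    R=Rz(pp[2]);return R@np.array([x,y,z])+[pp[0],pp[1],0],R@np.c_[xt,yt,zt]
def ik(t,A,q0,reg=.02):
    def f(q):
        tt,AA=fk2(q,P);return np.r_[(tt-t)*10,Ro.from_matrix(AA@A.T).as_rotvec()*3,reg*np.radians(q-q0)]
    s=least_squares(f,np.clip(q0,lo+.5,hi-.5),bounds=(lo,hi));return s.x,np.linalg.norm(s.fun[:6])
if __name__=="__main__":
    q=D[2][:7] if 0 else np.array([-29.6,9.5,26.6,108.1,-30.7,53.3,72.6])
    for x,z,phi in [(.1,.29,24),(.05,.29,24),(0,.26,30),(-.04,.22,35),(-.07,.18,40),(-.08,.13,45),(-.08,.11,50),(-.08,.11,60),(-.08,.11,70)]:
        q,e=ik(*pose(x,z,phi),q);print(x,z,phi,q.round(1),round(e,4))
E
python3 ik.py
```

```text
0.1 0.29 24 [-28.3  10.   27.4 108.5 -31.2  54.7  73.3] 0.0
0.05 0.29 24 [-25.9   7.7  29.3 111.1 -30.8  56.   77.5] 0.0
0 0.26 30 [-19.7   7.8  31.8 117.  -40.3  55.2  93.2] 0.0001
-0.04 0.22 35 [-13.1  11.1  33.4 121.4 -49.8  56.5 108.9] 0.0001
-0.07 0.18 40 [ -6.1  16.4  33.6 124.1 -58.4  59.8 123.5] 0.0001
-0.08 0.13 45 [ 28.5  21.1  -0.3 125.8 -58.5  53.6 131.1] 0.0008
-0.08 0.11 50 [ 44.1  26.5 -15.3 126.1 -58.5  51.1 135.6] 0.0003
-0.08 0.11 60 [ 58.5  34.4 -27.2 125.8 -58.5  52.7 141.2] 0.0002
-0.08 0.11 70 [ 65.7  42.8 -32.2 124.7 -58.5  55.8 146.3] 0.0001
```

```bash
cat >> ik.py <<'E'
def pose2(E,phi,beta,depth=.012,off=None,y=0):
    """E: edge point local; lower finger inner face (tool y=-w/2) passes E, tip depth past; returns TCP"""
    f=np.radians(phi);zt=np.array([np.sin(f),0,-np.cos(f)]);xt=np.array([0,1,0.]);yt=np.cross(zt,xt)
    A=np.c_[xt,yt,zt]@Ro.from_euler('y',-beta,degrees=True).as_matrix()
    w=off
    # tip line point at tool z=.022; z distance along zt so that tip is depth past E
    tip=np.array([E[0],y,E[1]])+zt*depth
    t=tip-A@np.array([0,-w/2,.022])
    R=Rz(pp[2]);return R@t+[pp[0],pp[1],0],R@A,t
E
cat > t.py <<'E'
from ik import *
for beta in(0,15,30):
  for phi1 in (30,38,45):
    q=np.array([-39.8,17.4,29.9,96.0,-9.1,69.1,50.1]);out=[]
    for k,th in enumerate(np.linspace(1.45,0,9)):
        s=min(1,k/5);E=(.062-.13*np.cos(th),.083+.13*np.sin(th))
        t,A,_=pose2(E,phi1*s,beta*s,off=.07);q,e=ik(t,A,q)
        out.append(q[4])
    print(beta,phi1,q.round(1),round(e,4),np.round(out,0))
E
python3 t.py
```

```text
0 30 [-10.2  20.3  28.7 124.3 -55.4  47.7 117.1] 0.0 [-11. -15. -21. -29. -38. -48. -50. -53. -55.]
0 38 [ 11.8  20.5   9.7 125.4 -58.5  48.3 124.7] 0.0002 [-11. -17. -25. -35. -47. -58. -59. -59. -59.]
0 45 [ 34.5  23.1 -11.1 126.1 -58.5  47.8 129.5] 0.0001 [-11. -18. -28. -41. -54. -59. -59. -59. -59.]
15 30 [ 37.7  13.8 -26.9 134.9 -58.5  19.5 120.7] 0.0007 [-11. -13. -17. -25. -37. -56. -59. -59. -59.]
15 38 [ 68.9  23.  -55.4 136.5 -58.5  16.5 127.3] 0.0001 [-11. -14. -21. -33. -50. -59. -59. -59. -59.]
15 45 [ 80.3  32.8 -64.2 137.2 -56.8  14.8 131.3] 0.0 [-11. -16. -25. -41. -59. -59. -58. -57. -57.]
30 30 [ 52.7  10.2 -46.2 138.6 -58.5   9.3 116.6] 0.4831 [-11. -10. -11. -16. -33. -59. -59. -59. -59.]
30 38 [-75.5  -2.2  78.8 141.1 -58.5   9.9 106.7] 0.8189 [-11. -12. -16. -28. -59. -59. -59. -59. -59.]
30 45 [-73.2  -7.   78.8 141.1 -58.5  11.4 107.9] 0.9993 [-11. -13. -20. -39. -59. -59. -59. -59. -59.]
```

```bash
sed -i 's/for beta in(0,15,30)/for beta in(-15,-25,-35,-45)/' t.py; python3 t.py
```

```text
-15 30 [ -5.8  28.4  26.6 113.2 -47.4  64.8 111.7] 0.0 [-11. -17. -24. -32. -38. -44. -45. -46. -47.]
-15 38 [ -1.4  30.   26.2 114.3 -53.7  68.8 121. ] 0.0 [-11. -19. -28. -37. -45. -51. -51. -52. -54.]
-15 45 [  2.3  32.   25.8 114.8 -58.5  73.1 128.5] 0.0 [-11. -20. -31. -41. -50. -56. -57. -57. -59.]
-25 30 [ -3.2  34.2  24.6 105.8 -43.8  75.4 109.5] 0.0 [-11. -18. -26. -33. -38. -42. -42. -43. -44.]
-25 38 [  0.7  35.4  23.9 106.7 -48.8  78.4 117.8] 0.0 [-11. -20. -29. -37. -43. -47. -48. -48. -49.]
-25 45 [  4.1  37.   23.2 107.3 -52.8  81.6 124.7] 0.0 [-11. -21. -32. -41. -47. -52. -52. -52. -53.]
-35 30 [ -1.   40.1  22.3  98.4 -40.8  85.4 107.8] 0.0 [-11. -20. -27. -33. -38. -40. -40. -40. -41.]
-35 38 [  2.4  41.   21.4  99.3 -44.8  87.5 115.4] 0.0 [-11. -21. -30. -37. -42. -44. -44. -44. -45.]
-35 45 [  5.3  42.2  20.6  99.8 -48.   89.9 121.8] 0.0 [-11. -22. -33. -40. -45. -48. -48. -48. -48.]
-45 30 [  0.7  46.   19.8  91.3 -38.3  94.9 106.4] 0.0 [-11. -21. -28. -34. -37. -38. -38. -38. -38.]
-45 38 [  3.6  46.6  18.8  92.1 -41.3  96.4 113.5] 0.0 [-11. -22. -31. -37. -40. -42. -41. -41. -41.]
-45 45 [  6.2  47.5  17.9  92.5 -43.8  98.1 119.6] 0.0 [-11. -23. -33. -40. -43. -44. -44. -44. -44.]
```

Call:
drive_tool([
  [0.09,0,0,0,0,0,70],
  [0.09,0,0,0,0,0,70],
  [0.09,0,0,0,0,0,70],
  [0,0.074,0,0,0,0,70],
  [0,0.074,0,0,0,0,70],
  [0,0.074,0,0,0,0,70],
  [0,0,0,0,0,0,70],
  [0,0,0,0,0,0,70],
])

```text
time: 5.55
position: [0.608, 0.1147, 0.2984]
eef_rot: [[-0.812, 0.503, -0.295], [0.474, 0.864, 0.169], [0.34, -0.003, -0.94]]
force: [0.3, 0.2, -0.3]
width: 0.0699
```

```bash
cat >> h.py <<'E'
def todo(tip,phi,beta=20,y_off=0):
    """print shifts (tool axes now) to bring tip-mid to local tip; plus rot remaining"""
    from scipy.spatial.transform import Rotation as Ro
    p=np.load("pose.npy");s=r.state();R=Rz(p[2])
    A=R.T@s['eef_rot'];t=R.T@(s['position']-[p[0],p[1],0])
    f=np.radians(phi);zt=np.array([np.sin(f),0,-np.cos(f)]);xt=np.array([0,1,0.]);yt=np.cross(zt,xt)
    B=np.c_[xt,yt,zt]@Ro.from_euler('y',beta,degrees=True).as_matrix()
    T=np.array(tip)-B@[0,0,.022]
    print("now tip",(t+A@[0,0,.022]).round(4),"shift units",(A.T@(T-t)/.04).round(3),"turn units",(Ro.from_matrix(A.T@B).as_rotvec()/(np.pi/2)).round(4))
E
python3 -c "
from h import *
rep();todo((.112,0,.18),0)"; python3 kin.py|head -2
```

```text
5.55 q [-27.7, 27.6, 26.5, 84.4, -22.3, 88.4, 61.8] 
loc [0.1171 0.0048 0.2984] w 0.0699 F [ 0.31 -0.18 -0.32] T [-0.27  0.08 -0.05]
[[-0.008, 1.0, -0.006], [0.94, 0.009, 0.34], [0.34, -0.003, -0.94]]
now tip [0.117  0.0123 0.2777] shift units [-1.121 -0.123  2.192] turn units [-0.0037  0.0011  0.005 ]
0.005080785524632088 [-1  1 -1  1 -1  1 -1] [ 0.2943  0.5458  0.518   0.3443  0.005  -0.0138  0.0055 -0.0929  1.4797
 -0.0195]
```

Call:
drive_tool([
  [0,0,0.005,-0.6,-0.06,0,70],
  [0,0,0,-0.52,-0.06,0,70],
  [0,0,0,0,0,0.6,70],
  [0,0,0,0,0,0.5,70],
  [0,0,0,0,0,0,70],
])

```text
time: 6.05
position: [0.6268, 0.0983, 0.2415]
eef_rot: [[-0.809, 0.507, -0.297], [0.478, 0.862, 0.17], [0.342, -0.005, -0.94]]
force: [0.3, 0.2, 0.2]
width: 0.0701
```

```bash
python3 -c "
from h import *
rep();todo((.112,0,.18),0)
for n in ('wrist','scene','top'):
    cv2.imwrite(f'pics/{n}2.png',vision.grab_frame(n)[:,:,::-1])
im=cv2.imread('pics/scene2.png')[40:280,60:320];cv2.imwrite('pics/scene2z.png',cv2.resize(im,None,fx=2.4,fy=2.4))
"
```

```text
6.05 q [-25.4, 31.8, 26.1, 85.4, -23.5, 84.3, 64.9] 
loc [ 0.1126 -0.0196  0.2415] w 0.0701 F [ 0.32 -0.18  0.2 ] T [-0.3   0.05 -0.01]
[[-0.002, 1.0, -0.006], [0.94, 0.004, 0.342], [0.342, -0.005, -0.94]]
now tip [ 0.1124 -0.0121  0.2208] shift units [-0.064 -0.008  1.062] turn units [-0.0036 -0.0002  0.0015]
```

View pics/wrist2.png

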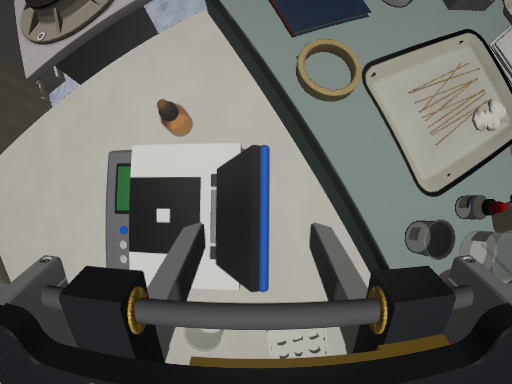

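View pics/scene2z.png

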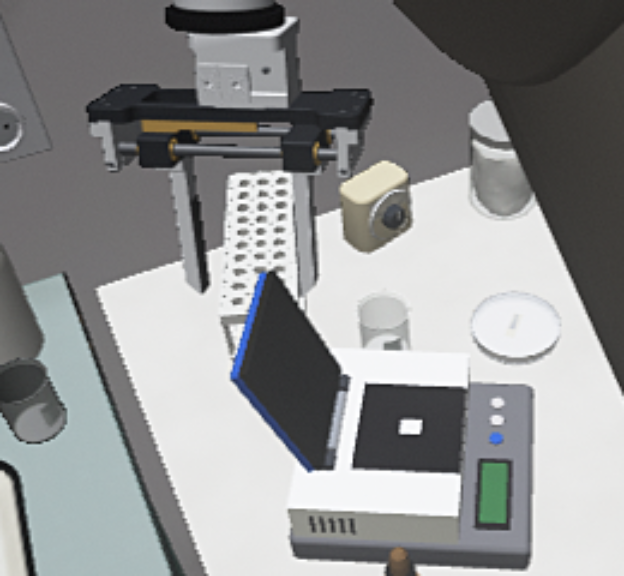

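View pics/top2.png

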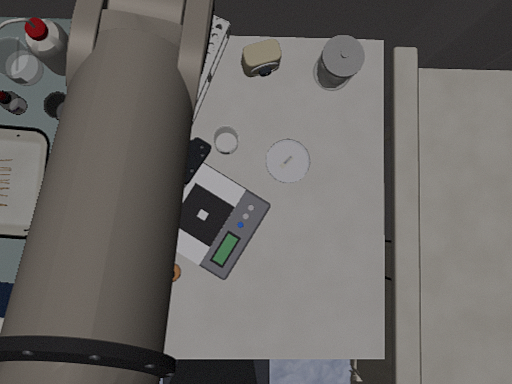

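Call:
drive_tool([
  [0,0,0,-0.03,0,0.5,70],
  [0,0,0,-0.03,0,0.56,70],
  [0,0,0,0,-0.3,0,70],
  [0,0,0,0,-0.3,0,70],
  [0,0,0,0,-0.15,0,70],
  [0,0,0,0,-0.15,0,70],
  [0,0,0,0,-0.15,0,70],
  [0,0,0,0,0,0,70],
])

```text
time: 7.0
position: [0.5964, 0.0652, 0.2027]
eef_rot: [[-0.808, 0.511, -0.295], [0.481, 0.86, 0.172], [0.341, -0.003, -0.94]]
force: [-0.5, 0.0, -0.4]
width: 0.0699
```

```bash
python3 -c "
from h import *
rep();todo((.024,0,.18),0)
for n in ('wrist','scene'):
    cv2.imwrite(f'pics/{n}3.png',vision.grab_frame(n)[:,:,::-1])
im=cv2.imread('pics/scene3.png')[40:280,60:320];cv2.imwrite('pics/scene3z.png',cv2.resize(im,None,fx=2.4,fy=2.4))
"
```

```text
7.0 q [-24.0, 30.7, 26.2, 92.3, -23.1, 79.0, 68.6] 
loc [ 0.0686 -0.0104  0.2027] w 0.0699 F [-0.23  0.45 -0.43] T [-0.32 -0.02  0.02]
[[0.001, 1.0, -0.003], [0.94, 0.0, 0.341], [0.341, -0.003, -0.94]]
now tip [ 0.0686 -0.0029  0.1821] shift units [ 0.049 -1.115  0.076] turn units [-0.0016  0.0006 -0.0005]
```

View pics/wrist3.png

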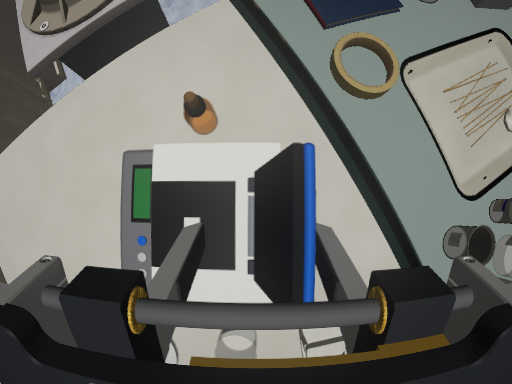

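View pics/scene3z.png

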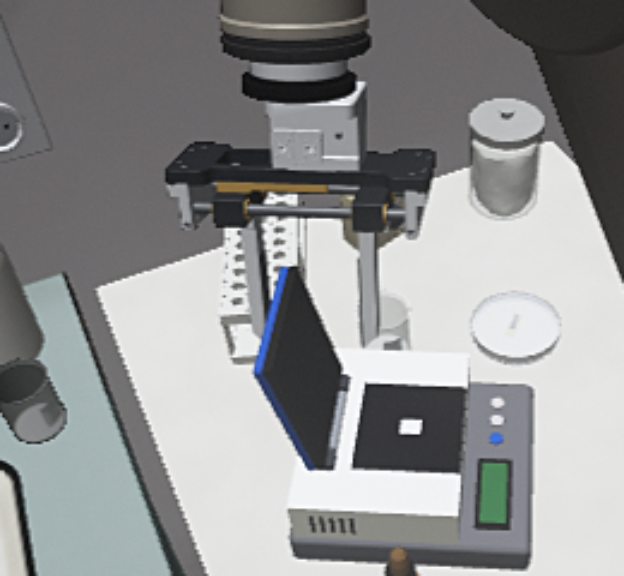

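Call:
drive_tool([
  [0,0,0,0,-0.22,0,70],
  [0,0,0,0,-0.22,0,70],
  [0,0,0,0,-0.22,0,70],
  [0,0,0,0,-0.22,0,70],
  [0,0,0,0,-0.22,0,70],
  [0,0,0,0,0,0,70],
  [0,0,0,0,0.3,0,70],
  [0,0,0,0,0.3,0,70],
])

```text
time: 7.9
position: [0.5869, 0.0504, 0.2024]
eef_rot: [[-0.808, 0.51, -0.295], [0.48, 0.86, 0.172], [0.342, -0.002, -0.94]]
force: [0.2, 0.1, -0.2]
width: 0.0702
```

```bash
python3 -c "
from h import *
rep();todo((.055,0,.18),0)
for n in ('scene',):
    cv2.imwrite(f'pics/{n}4.png',vision.grab_frame(n)[:,:,::-1])
im=cv2.imread('pics/scene4.png')[40:280,60:320];cv2.imwrite('pics/scene4z.png',cv2.resize(im,None,fx=2.4,fy=2.4))
"
```

```text
7.9 q [-23.3, 29.9, 26.5, 93.7, -22.6, 78.6, 69.8] 
loc [ 0.051  -0.0099  0.2024] w 0.0702 F [ 0.15 -0.13 -0.16] T [-0.32  0.04  0.  ]
[[-0.001, 1.0, -0.003], [0.94, 0.001, 0.342], [0.342, -0.002, -0.94]]
now tip [ 0.0509 -0.0023  0.1817] shift units [0.04 0.1  0.06] turn units [-0.0017  0.0002  0.0003]
```

View pics/scene4z.png

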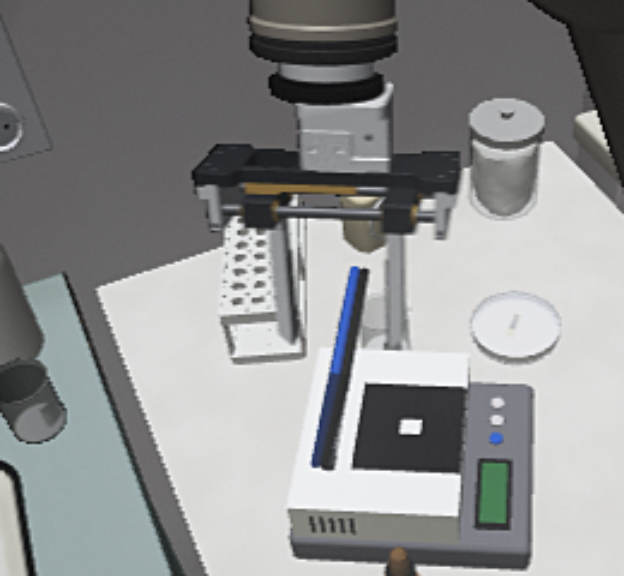

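Call:
drive_tool([
  [0,0,0,0,0,0,70],
  [0,0,0,0,0,0,70],
  [0,0,0,0,0,0,70],
  [0,0,0,0,0,0,70],
  [0,0,0,0,0,0,70],
  [0,0,0,0,0,0,70],
  [0,0,0,0,0,0,70],
  [0,0,0,0,0,0,70],
])

```text
time: 8.75
position: [0.5863, 0.049, 0.2023]
eef_rot: [[-0.808, 0.51, -0.295], [0.48, 0.86, 0.172], [0.342, -0.003, -0.94]]
force: [-0.2, -1.0, 0.5]
width: 0.0699
```

```bash
python3 -c "
from h import *
rep();todo((.055,0,.18),0)
for n in ('scene','wrist'):
    cv2.imwrite(f'pics/{n}5.png',vision.grab_frame(n)[:,:,::-1])
im=cv2.imread('pics/scene5.png')[40:280,60:320];cv2.imwrite('pics/scene5z.png',cv2.resize(im,None,fx=2.4,fy=2.4))
"
```

```text
8.75 q [-23.3, 29.9, 26.6, 93.8, -22.6, 78.6, 69.9] 
loc [ 0.0495 -0.01    0.2023] w 0.0699 F [-0.9  -0.35  0.52] T [-0.28 -0.03 -0.02]
[[-0.0, 1.0, -0.003], [0.94, 0.001, 0.342], [0.342, -0.003, -0.94]]
now tip [ 0.0495 -0.0025  0.1817] shift units [0.044 0.137 0.06 ] turn units [-0.0019  0.0002  0.0001]
```

View pics/scene5z.png

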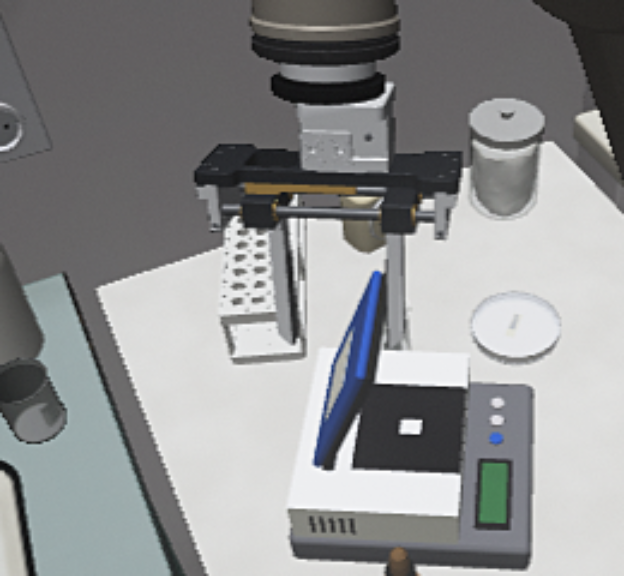

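View pics/wrist5.png

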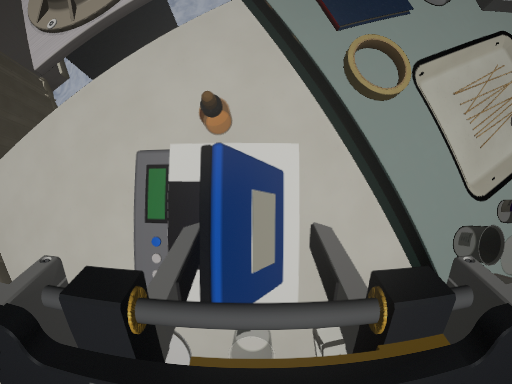

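```bash
cat >> h.py <<'E'
def pose_th(th,w=.070,dep=None,beta=20,y=0,phimax=38):
    from scipy.spatial.transform import Rotation as Ro
    phi=np.clip((1.2-th)/.8,0,1)*phimax
    if dep is None: dep=.014+.010*np.clip((th-.3)/.9,0,1)
    f=np.radians(phi);zt=np.array([np.sin(f),0,-np.cos(f)]);xt=np.array([0,1,0.]);yt=np.cross(zt,xt)
    B=np.c_[xt,yt,zt]@Ro.from_euler('y',beta,degrees=True).as_matrix()
    E=np.array([.062-.13*np.cos(th),y,.083+.13*np.sin(th)])
    return E+zt*dep-B@[0,-w/2,.022],B
def lead(ths,**k):
    from scipy.spatial.transform import Rotation as Ro
    p=np.load("pose.npy");s=r.state();R=Rz(p[2])
    A=R.T@s['eef_rot'];t=R.T@(s['position']-[p[0],p[1],0])
    # edge on face: infer theta from plane
    n=A[:,1];c=t-n*s['width']/2
    g=lambda th:n@(np.array([.062-.13*np.cos(th),0,.083+.13*np.sin(th)])-c)
    from scipy.optimize import brentq
    try: print("theta by face",round(brentq(g,-.3,1.5),3))
    except Exception as e: print(e,g(0),g(1.3))
    for th,n_ in ths:
        T,B=pose_th(th,**k)
        d=A.T@(T-t)/.04;w=Ro.from_matrix(A.T@B).as_rotvec()/(np.pi/2)
        # split in n_ rows
        print(th,n_,"row:",(w/n_).round(4),(d/n_).round(4)); t,A=T,B
E
python3 -c "
from h import *
rep();lead([(1.2,1),(1.1,5),(1.0,5),(.9,5),(.8,5),(.7,5),(.6,5),(.5,5),(.4,5),(.3,5),(.2,5),(.1,5),(.03,5)])"
```

```text
8.85 q [-23.3, 29.9, 26.6, 93.8, -22.6, 78.6, 69.9] 
loc [ 0.0495 -0.01    0.2023] w 0.0699 F [ 0.42  0.23 -0.79] T [-0.37  0.04  0.04]
[[-0.0, 1.0, -0.003], [0.94, 0.001, 0.342], [0.342, -0.003, -0.94]]
theta by face 1.197
1.2 1 row: [-0.0019  0.0002  0.0002] [0.0453 0.0093 0.0559]
1.1 5 row: [-0.0099 -0.     -0.0036] [-0.0022 -0.059   0.0061]
1.0 5 row: [-0.0099  0.     -0.0036] [-0.0026 -0.059   0.007 ]
0.9 5 row: [-0.0099 -0.     -0.0036] [-0.0029 -0.059   0.008 ]
0.8 5 row: [-0.0099 -0.     -0.0036] [-0.0033 -0.0589  0.0089]
0.7 5 row: [-0.0099 -0.     -0.0036] [-0.0036 -0.0589  0.0099]
0.6 5 row: [-0.0099  0.     -0.0036] [-0.0039 -0.0588  0.0108]
0.5 5 row: [-0.0099 -0.     -0.0036] [-0.0043 -0.0587  0.0117]
0.4 5 row: [-0.0099  0.     -0.0036] [-0.0046 -0.0586  0.0127]
0.3 5 row: [-0. -0. -0.] [-0.0099 -0.0551  0.0271]
0.2 5 row: [0. 0. 0.] [-0.0136 -0.0514  0.0373]
0.1 5 row: [0. 0. 0.] [-0.0153 -0.0472  0.042 ]
0.03 5 row: [0. 0. 0.] [-0.0116 -0.0303  0.0319]
```

Call:
drive_tool([
  [-0.01,0,-0.0036,0,-0.06,0.006,70],
  [-0.01,0,-0.0036,0,-0.06,0.006,70],
  [-0.01,0,-0.0036,0,-0.06,0.006,70],
  [-0.01,0,-0.0036,0,-0.06,0.006,70],
  [-0.01,0,-0.0036,0,-0.06,0.006,70],
  [-0.01,0,-0.0036,0,-0.06,0.007,70],
  [-0.01,0,-0.0036,0,-0.06,0.007,70],
  [-0.01,0,-0.0036,0,-0.06,0.007,70],
  [-0.01,0,-0.0036,0,-0.06,0.007,70],
  [-0.01,0,-0.0036,0,-0.06,0.007,70],
])

```text
time: 9.85
position: [0.5733, 0.029, 0.1981]
eef_rot: [[-0.837, 0.503, -0.215], [0.431, 0.848, 0.308], [0.337, 0.165, -0.927]]
force: [0.6, -0.9, -0.9]
width: 0.0699
```

```bash
python3 -c "
from h import *
rep();lead([(1.0,1),(.9,5),(.8,5)])"
```

```text
9.85 q [-17.4, 26.7, 24.9, 99.2, -28.4, 74.0, 79.9] 
loc [ 0.0256 -0.0091  0.1981] w 0.0699 F [-0.53 -0.97 -0.94] T [-0.37  0.18  0.03]
[[-0.057, 0.986, 0.155], [0.94, 0.001, 0.342], [0.337, 0.165, -0.927]]
theta by face 0.995
1.0 1 row: [-0.0003  0.0001  0.0004] [0.0271 0.0163 0.0408]
0.9 5 row: [-0.0099 -0.     -0.0036] [-0.0029 -0.059   0.008 ]
0.8 5 row: [-0.0099 -0.     -0.0036] [-0.0033 -0.0589  0.0089]
```

Tracking very well. Continue.

Call:
drive_tool([
  [-0.01,0,-0.0036,0,-0.058,0.012,70],
  [-0.01,0,-0.0036,0,-0.058,0.012,70],
  [-0.01,0,-0.0036,0,-0.058,0.012,70],
  [-0.01,0,-0.0036,0,-0.058,0.012,70],
  [-0.01,0,-0.0036,0,-0.058,0.012,70],
  [-0.01,0,-0.0036,0,-0.058,0.012,70],
  [-0.01,0,-0.0036,0,-0.058,0.012,70],
  [-0.01,0,-0.0036,0,-0.058,0.012,70],
  [-0.01,0,-0.0036,0,-0.058,0.012,70],
  [-0.01,0,-0.0036,0,-0.058,0.012,70],
])

```text
time: 10.85
position: [0.5609, 0.0114, 0.1882]
eef_rot: [[-0.865, 0.483, -0.137], [0.384, 0.813, 0.438], [0.323, 0.326, -0.888]]
force: [0.7, -0.1, -0.5]
width: 0.0699
```

```bash
python3 -c "
from h import *
rep();lead([(.8,1),(.7,5),(.6,5)])
for n in ('scene','wrist'):
    cv2.imwrite(f'pics/{n}6.png',vision.grab_frame(n)[:,:,::-1])
im=cv2.imread('pics/scene6.png')[40:280,60:320];cv2.imwrite('pics/scene6z.png',cv2.resize(im,None,fx=2.4,fy=2.4))
"
```

```text
10.85 q [-10.6, 25.5, 23.0, 104.0, -35.5, 71.1, 91.7] 
loc [ 0.0042 -0.0075  0.1882] w 0.0699 F [ 0.26 -0.67 -0.45] T [-0.44  0.34 -0.02]
[[-0.112, 0.945, 0.307], [0.94, 0.0, 0.342], [0.323, 0.326, -0.888]]
theta by face 0.799
0.8 1 row: [0.0005 0.0001 0.0003] [ 0.0031  0.0034 -0.0126]
0.7 5 row: [-0.0099 -0.     -0.0036] [-0.0036 -0.0589  0.0099]
0.6 5 row: [-0.0099  0.     -0.0036] [-0.0039 -0.0588  0.0108]
```

View pics/scene6z.png

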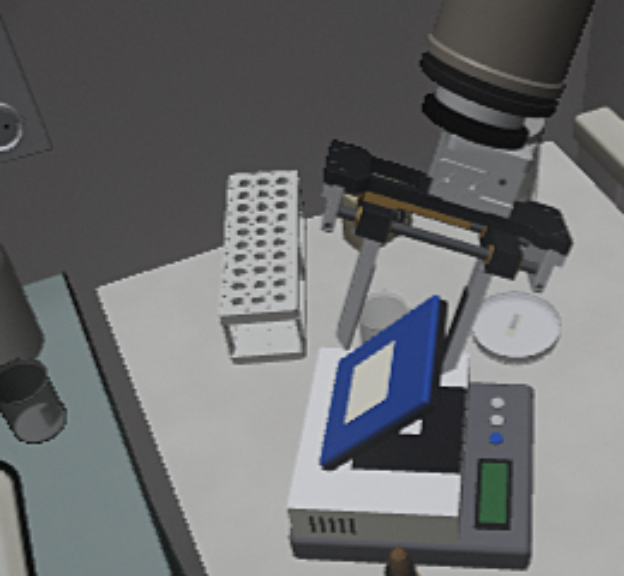

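View pics/wrist6.png

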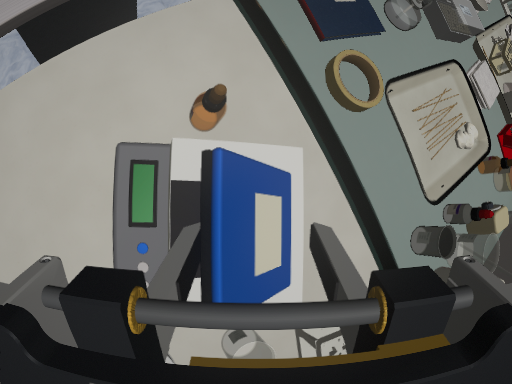

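```bash
python3 -c "
from h import *
p=np.load('pose.npy');s=r.state();print(s['time'])
T=lambda v:s['position']+s['eef_rot']@v
g=lambda P:P@Rz(p[2]).T+[p[0],p[1],0]
im=cv2.imread('pics/scene6.png')
for v in ([0,-.035,.022],[0,.035,.022],[0,-.035,-.03]): 
  q=proj('scene',T(np.array(v)))[0];cv2.circle(im,tuple(np.int32(q.round())),1,(0,0,255),-1)
for q in proj('scene',g(coverpts(.8))): cv2.circle(im,tuple(np.int32(q.round())),1,(0,255,0),-1)
cv2.imwrite('pics/scene6o.png',cv2.resize(im[140:260,160:300],None,fx=4.5,fy=4.5))
"
```

```text
10.95
```

View pics/scene6o.png

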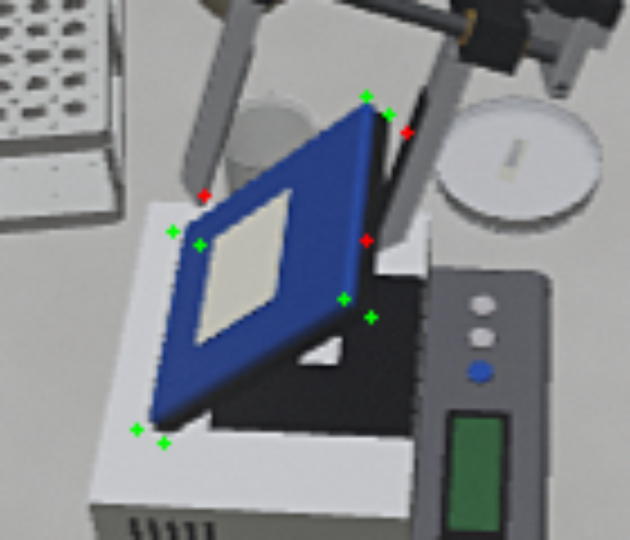

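Call:
drive_tool([
  [-0.01,0,-0.0036,-0.003,-0.059,0.009,70],
  [-0.01,0,-0.0036,-0.003,-0.059,0.009,70],
  [-0.01,0,-0.0036,-0.003,-0.059,0.009,70],
  [-0.01,0,-0.0036,-0.003,-0.059,0.009,70],
  [-0.01,0,-0.0036,-0.003,-0.059,0.009,70],
  [-0.01,0,-0.0036,-0.003,-0.059,0.009,70],
  [-0.01,0,-0.0036,-0.003,-0.059,0.009,70],
  [-0.01,0,-0.0036,-0.003,-0.059,0.009,70],
  [-0.01,0,-0.0036,-0.003,-0.059,0.009,70],
  [-0.01,0,-0.0036,-0.003,-0.059,0.009,70],
])

```text
time: 11.95
position: [0.5506, -0.0059, 0.1754]
eef_rot: [[-0.891, 0.449, -0.064], [0.34, 0.754, 0.562], [0.3, 0.479, -0.825]]
force: [0.3, -0.1, -0.5]
width: 0.07
```

```bash
python3 -c "
from h import *
rep();lead([(.6,1),(.5,5),(.4,5)])"
```

```text
11.95 q [-3.1, 26.2, 20.8, 107.7, -43.3, 70.4, 104.8] 
loc [-0.0159 -0.0074  0.1754] w 0.07 F [ 0.06 -0.37 -0.49] T [-0.33  0.54 -0.02]
[[-0.163, 0.878, 0.45], [0.94, -0.0, 0.342], [0.3, 0.479, -0.825]]
theta by face 0.599
0.6 1 row: [0.0013 0.0001 0.0002] [ 0.0031  0.0036 -0.0174]
0.5 5 row: [-0.0099 -0.     -0.0036] [-0.0043 -0.0587  0.0117]
0.4 5 row: [-0.0099  0.     -0.0036] [-0.0046 -0.0586  0.0127]
```

Call:
drive_tool([
  [-0.009,0,-0.0033,-0.004,-0.059,0.01,70],
  [-0.009,0,-0.0033,-0.004,-0.059,0.01,70],
  [-0.009,0,-0.0033,-0.004,-0.059,0.01,70],
  [-0.009,0,-0.0033,-0.004,-0.059,0.01,70],
  [-0.009,0,-0.0033,-0.004,-0.059,0.01,70],
  [-0.009,0,-0.0033,-0.004,-0.058,0.011,70],
  [-0.009,0,-0.0033,-0.004,-0.058,0.011,70],
  [-0.009,0,-0.0033,-0.004,-0.058,0.011,70],
  [-0.009,0,-0.0033,-0.004,-0.058,0.011,70],
  [-0.009,0,-0.0033,-0.004,-0.058,0.011,70],
])

```text
time: 12.95
position: [0.5418, -0.0208, 0.159]
eef_rot: [[-0.913, 0.407, -0.003], [0.302, 0.684, 0.664], [0.272, 0.605, -0.748]]
force: [0.2, 0.5, -1.3]
width: 0.0697
```

```bash
python3 -c "
from h import *
rep();lead([(.4,1),(.3,5),(.2,5)],phimax=36)
for n in ('scene','wrist'):
    cv2.imwrite(f'pics/{n}7.png',vision.grab_frame(n)[:,:,::-1])
im=cv2.imread('pics/scene7.png')[140:260,140:300];cv2.imwrite('pics/scene7z.png',cv2.resize(im,None,fx=4.5,fy=4.5))
"
```

```text
12.95 q [4.0, 28.6, 18.6, 110.2, -50.1, 71.5, 117.3] 
loc [-0.0332 -0.0074  0.159 ] w 0.0697 F [ 0.54  0.13 -1.33] T [-0.33  0.58 -0.02]
[[-0.207, 0.796, 0.569], [0.94, -0.0, 0.342], [0.272, 0.605, -0.748]]
theta by face 0.4
0.4 1 row: [0.0129 0.0001 0.0047] [-0.0071  0.0055  0.0127]
0.3 5 row: [-0.  0. -0.] [-0.0105 -0.0539  0.0289]
0.2 5 row: [0. 0. 0.] [-0.0142 -0.05    0.039 ]
```

View pics/scene7z.png

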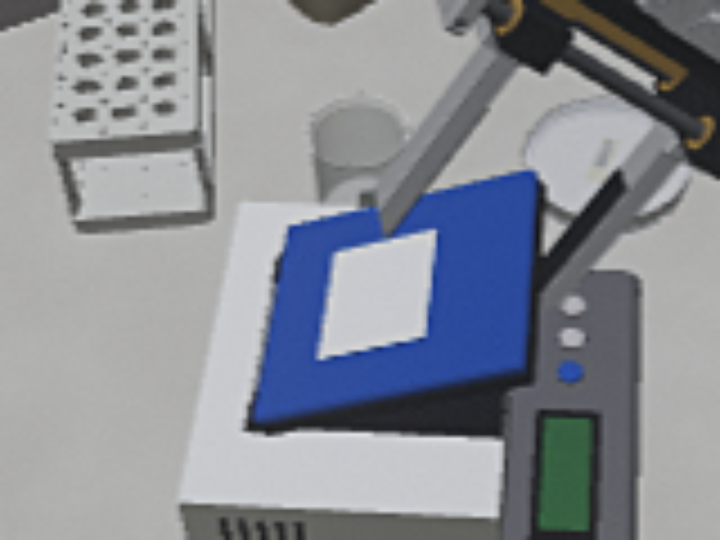

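```bash
python3 -c "
from h import *
lead([(.4,1),(.35,3),(.3,3),(.25,3),(.2,3),(.15,3),(.1,3),(.05,3),(.0,3)],phimax=37.2)"
```

```text
theta by face 0.394
0.4 1 row: [ 0.0001  0.0001 -0.0008] [-0.0027  0.0183 -0.004 ]
0.35 3 row: [-0.  0. -0.] [-0.008  -0.0463  0.0221]
0.3 3 row: [0. 0. 0.] [-0.0088 -0.0448  0.0242]
0.25 3 row: [0. 0. 0.] [-0.0112 -0.0432  0.0307]
0.2 3 row: [0. 0. 0.] [-0.0119 -0.0415  0.0327]
0.15 3 row: [0. 0. 0.] [-0.0126 -0.0398  0.0346]
0.1 3 row: [0. 0. 0.] [-0.0132 -0.0379  0.0364]
0.05 3 row: [0. 0. 0.] [-0.0139 -0.0359  0.0381]
0.0 3 row: [0. 0. 0.] [-0.0145 -0.0338  0.0398]
```

Call:
drive_tool([
  [0,0,0,-0.008,-0.046,0.022,70],
  [0,0,0,-0.008,-0.046,0.022,70],
  [0,0,0,-0.008,-0.046,0.022,70],
  [0,0,0,-0.009,-0.045,0.024,70],
  [0,0,0,-0.009,-0.045,0.024,70],
  [0,0,0,-0.009,-0.045,0.024,70],
  [0,0,0,-0.011,-0.043,0.03,70],
  [0,0,0,-0.011,-0.043,0.03,70],
  [0,0,0,-0.011,-0.043,0.03,70],
])

```text
time: 13.95
position: [0.5383, -0.0267, 0.1415]
eef_rot: [[-0.913, 0.407, -0.004], [0.303, 0.685, 0.663], [0.272, 0.604, -0.749]]
force: [0.3, 0.2, 0.1]
width: 0.07
```

```bash
python3 -c "
from h import *
rep();lead([(.25,1),(.2,3),(.15,3),(.1,3),(.05,3),(.0,3)],phimax=37.2)"
```

```text
13.95 q [4.8, 30.1, 18.5, 110.8, -50.6, 70.6, 119.2] 
loc [-0.0401 -0.0075  0.1415] w 0.07 F [ 0.28 -0.18  0.14] T [-0.38  0.63 -0.03]
[[-0.206, 0.797, 0.568], [0.94, -0.0, 0.342], [0.272, 0.604, -0.749]]
theta by face 0.25
0.25 1 row: [-0.0003  0.0001 -0.0002] [-0.0002  0.0009 -0.0028]
0.2 3 row: [0. 0. 0.] [-0.0119 -0.0415  0.0327]
0.15 3 row: [0. 0. 0.] [-0.0126 -0.0398  0.0346]
0.1 3 row: [0. 0. 0.] [-0.0132 -0.0379  0.0364]
0.05 3 row: [0. 0. 0.] [-0.0139 -0.0359  0.0381]
0.0 3 row: [0. 0. 0.] [-0.0145 -0.0338  0.0398]
```

Call:
drive_tool([
  [0,0,0,-0.011,-0.037,0.03,70],
  [0,0,0,-0.011,-0.037,0.03,70],
  [0,0,0,-0.011,-0.037,0.03,70],
  [0,0,0,-0.011,-0.036,0.031,70],
  [0,0,0,-0.011,-0.036,0.031,70],
  [0,0,0,-0.011,-0.036,0.031,70],
  [0,0,0,-0.012,-0.034,0.033,70],
  [0,0,0,-0.012,-0.034,0.033,70],
  [0,0,0,-0.012,-0.034,0.033,70],
  [0,0,0,-0.012,-0.034,0.033,70],
])

```text
time: 14.95
position: [0.5367, -0.0294, 0.1223]
eef_rot: [[-0.913, 0.407, -0.004], [0.303, 0.685, 0.663], [0.272, 0.604, -0.749]]
force: [-0.4, -0.8, -1.3]
width: 0.0695
```

```bash
python3 -c "
from h import *
rep();lead([(.1,1),(.05,3),(.0,3),(-.05,3)],phimax=37.2)
for n in ('scene','wrist'):
    cv2.imwrite(f'pics/{n}8.png',vision.grab_frame(n)[:,:,::-1])
im=cv2.imread('pics/scene8.png')[140:260,140:300];cv2.imwrite('pics/scene8z.png',cv2.resize(im,None,fx=4.5,fy=4.5))
"
```

```text
14.95 q [5.4, 31.7, 18.0, 111.2, -51.4, 69.4, 121.1] 
loc [-0.0432 -0.0075  0.1223] w 0.0695 F [-0.93 -0.05 -1.3 ] T [-0.42  0.6   0.  ]
[[-0.206, 0.797, 0.568], [0.94, -0.0, 0.342], [0.272, 0.604, -0.749]]
theta by face 0.104
0.1 1 row: [-0.0003  0.0001 -0.0001] [ 0.0008 -0.0027 -0.0072]
0.05 3 row: [0. 0. 0.] [-0.0139 -0.0359  0.0381]
0.0 3 row: [0. 0. 0.] [-0.0145 -0.0338  0.0398]
-0.05 3 row: [0. 0. 0.] [-0.015  -0.0317  0.0413]
```

View pics/scene8z.png

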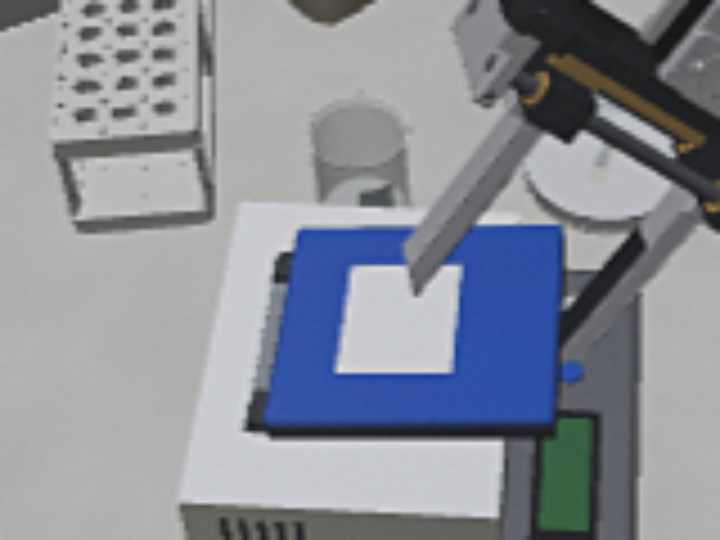

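View pics/wrist8.png

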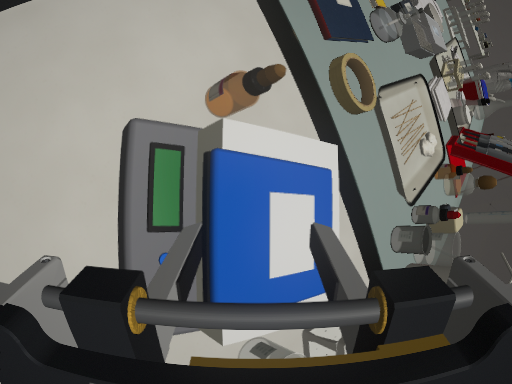

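Call:
drive_tool([
  [0,0,0,-0.012,-0.03,0.032,70],
  [0,0,0,-0.012,-0.03,0.032,70],
  [0,0,0,-0.012,-0.03,0.032,70],
  [0,0,0,-0.012,-0.03,0.032,70],
  [0,0,0,-0.012,-0.029,0.033,70],
  [0,0,0,-0.012,-0.029,0.033,70],
  [0,0,0,-0.012,-0.029,0.033,70],
  [0,0,0,-0.012,-0.029,0.033,70],
  [0,0,0,0,0,0,70],
])

```text
time: 15.95
position: [0.5362, -0.0301, 0.1077]
eef_rot: [[-0.913, 0.407, -0.004], [0.303, 0.685, 0.663], [0.273, 0.604, -0.749]]
force: [1.1, 0.5, 0.2]
width: 0.07
```

```bash
python3 -c "
from h import *
rep();lead([(.0,1),(-.05,3)],phimax=37.2)
for n in ('scene','top'):
    cv2.imwrite(f'pics/{n}9.png',vision.grab_frame(n)[:,:,::-1])
im=cv2.imread('pics/scene9.png')[140:260,140:300];cv2.imwrite('pics/scene9z.png',cv2.resize(im,None,fx=4.5,fy=4.5))
"
```

```text
15.95 q [5.9, 33.0, 17.6, 111.5, -52.0, 68.4, 122.4] 
loc [-0.0441 -0.0074  0.1077] w 0.07 F [ 0.99 -0.68  0.22] T [-0.36  0.54  0.01]
[[-0.207, 0.797, 0.568], [0.94, -0.0, 0.342], [0.273, 0.604, -0.749]]
theta by face -0.013
0.0 1 row: [-0.0003 -0.0001 -0.0002] [ 0.0098  0.0254 -0.0356]
-0.05 3 row: [0. 0. 0.] [-0.015  -0.0317  0.0413]
```

View pics/scene9z.png

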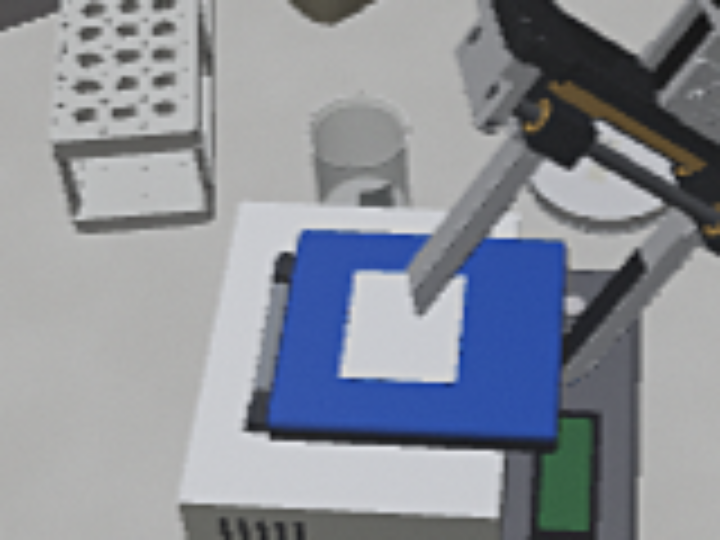

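Call:
drive_tool([
  [0,0,0,-0.012,-0.028,0.033,70],
  [0,0,0,-0.012,-0.028,0.033,70],
  [0,0,0,-0.012,-0.028,0.033,70],
  [0,0,0,-0.012,-0.028,0.033,70],
  [0,0,0,-0.012,-0.028,0.033,70],
  [0,0,0,0,0,0,70],
])

```text
time: 16.65
position: [0.536, -0.0303, 0.0987]
eef_rot: [[-0.913, 0.408, -0.004], [0.303, 0.685, 0.663], [0.273, 0.604, -0.749]]
force: [0.8, 0.9, -0.0]
width: 0.0699
```

```bash
python3 -c "
from h import *
rep();lead([(.0,1),(-.05,3)],phimax=37.2)
p=np.load('pose.npy');g=lambda P:P@Rz(p[2]).T+[p[0],p[1],0]
im0=cv2.imread('pics/scene9.png')
im=vision.grab_frame('scene')[:,:,::-1].copy();cv2.imwrite('pics/scene10.png',im)
print(proj('scene',g(coverpts(0)))[[6,7]],proj('scene',g(coverpts(.06)))[[6,7]])
cv2.imwrite('pics/scene10z.png',cv2.resize(np.vstack([im0[170:250,190:290],im[170:250,190:290]]),None,fx=3.7,fy=3.7))
"
```

```text
16.65 q [6.1, 33.8, 17.3, 111.7, -52.4, 67.8, 123.2] 
loc [-0.0443 -0.0074  0.0987] w 0.0699 F [ 1.18 -0.25 -0.03] T [-0.34  0.51 -0.02]
[[-0.206, 0.797, 0.568], [0.94, -0.0, 0.342], [0.273, 0.604, -0.749]]
theta by face -0.09
0.0 1 row: [-0.0003 -0.0001 -0.0003] [ 0.0692  0.1669 -0.2014]
-0.05 3 row: [0. 0. 0.] [-0.015  -0.0317  0.0413]
[[265.80550166 192.25326679]
 [263.99944107 236.37999071]] [[265.3480463  189.75257317]
 [263.48348921 233.98833247]]
```

View pics/scene10z.png

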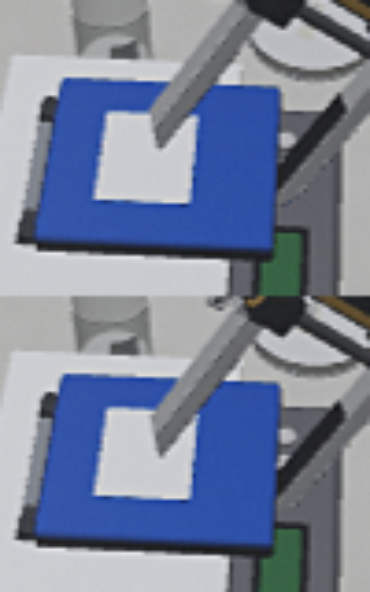

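Call:
drive_tool([
  [0,0,0,0.058,-0.184,-0.161,70],
  [0,0,0,0.058,-0.184,-0.161,70],
  [0,0,0,0.058,-0.184,-0.161,70],
  [0,0,0,0.058,-0.184,-0.161,70],
  [0,0,0,0,0,0,70],
])

```text
time: 17.2
position: [0.5153, -0.0666, 0.1031]
eef_rot: [[-0.913, 0.409, -0.002], [0.305, 0.684, 0.662], [0.272, 0.604, -0.749]]
force: [-0.3, 0.0, 0.3]
width: 0.0697
```

```bash
python3 -c "
from h import *
rep()
im=vision.grab_frame('scene')[:,:,::-1].copy();cv2.imwrite('pics/scene11.png',im)
cv2.imwrite('pics/scene11z.png',cv2.resize(im[140:260,140:300],None,fx=4.5,fy=4.5))
"
```

```text
17.2 q [9.0, 33.4, 18.8, 111.9, -50.4, 69.8, 125.5] 
loc [-0.0862 -0.0081  0.1031] w 0.0697 F [-0.12  0.23  0.25] T [-0.29  0.49  0.  ]
[[-0.204, 0.797, 0.568], [0.94, -0.002, 0.34], [0.272, 0.604, -0.749]]
```

View pics/scene11z.png

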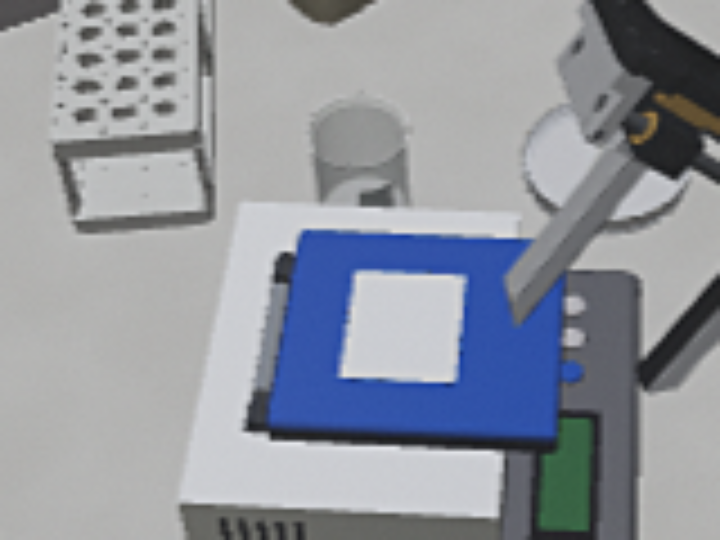

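Call:
drive_tool([
  [0,0,0,0.08,0.18,-0.22,70],
  [0,0,0,0.16,0.36,-0.45,70],
  [0,0,0,0.16,0.36,-0.45,70],
  [0,0,0,0.16,0.36,-0.45,70],
  [0,0,0,0.16,0.36,-0.45,70],
  [0,0,0,0,0,0,70],
  [0,0,0,0,0,0,70],
])

```text
time: 17.95
position: [0.5164, -0.0648, 0.2113]
eef_rot: [[-0.914, 0.406, -0.003], [0.302, 0.685, 0.663], [0.271, 0.605, -0.749]]
force: [0.1, 0.7, -0.6]
width: 0.0701
```

```bash
python3 -c "
from h import *
rep()
p=np.load('pose.npy');g=lambda P:P@Rz(p[2]).T+[p[0],p[1],0]
a=[]
for n in('scene','top'):
    im=vision.grab_frame(n)[:,:,::-1].copy();cv2.imwrite(f'pics/{n}12.png',im)
    for q in ['dropper','small_beaker','dish','cover']:
        print(n,q,[(round(d['score'],2),np.round(d['uv'],1)) for d in spotter.cut_out(n,q)[:1]])
    if n=='scene':
        for q in proj(n,g(coverpts(0)))[4:]: cv2.circle(im,tuple(np.int32(q.round())),1,(0,255,0),-1)
    a.append(im[110:310,100:310])
cv2.imwrite('pics/fin.png',cv2.resize(np.hstack(a),None,fx=1.9,fy=1.9))
"
```

```text
17.95 q [6.7, 24.4, 21.1, 108.9, -45.7, 77.5, 116.2] 
loc [-0.084  -0.0081  0.2113] w 0.0701 F [ 0.62  0.28 -0.59] T [-0.37  0.54 -0.02]
[[-0.207, 0.797, 0.568], [0.94, 0.001, 0.341], [0.271, 0.605, -0.749]]
scene dropper [(0.75, array([227.1, 284.7]))]
scene small_beaker [(0.9, array([221.7, 174.6]))]
scene dish [(0.83, array([272. , 174.5]))]
scene cover [(0.88, array([230.8, 213.9]))]
top dropper [(0.87, array([172.6, 267.8]))]
top small_beaker [(0.76, array([224.7, 140.4]))]
top dish [(0.76, array([292.7, 161.4]))]
top cover [(0.65, array([198.2, 213.9]))]
```

View pics/fin.png

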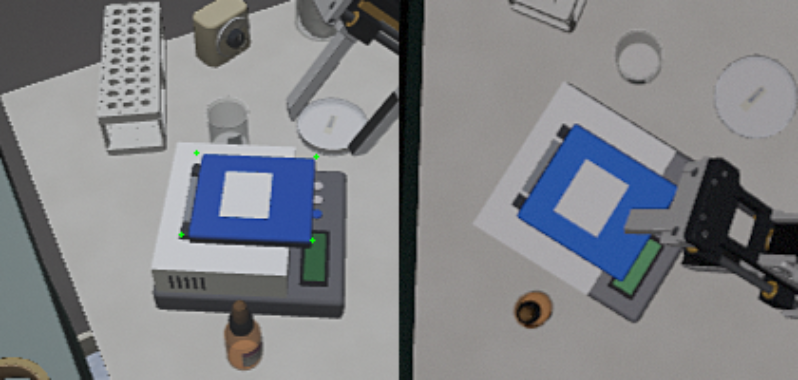

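```bash
python3 -c "
import cv2,numpy as np
a=cv2.imread('pics/top0.png');b=cv2.imread('pics/top12.png')
x=np.hstack([a[240:300,140:210],b[240:300,140:210]]);y=np.hstack([a[115:200,205:320],b[115:200,205:320]])
print(np.abs(a[240:300,150:200].astype(int)-b[240:300,150:200]).mean(),np.abs(a[300:340,150:200].astype(int)-b[300:340,150:200]).mean(), np.abs(a[120:150,210:245].astype(int)-b[120:150,210:245]).mean())
cv2.imwrite('pics/cmp.png',cv2.resize(x,None,fx=5,fy=5))
"
```

```text
10.351444444444445 9.470666666666666 9.258095238095239
```

View pics/cmp.png

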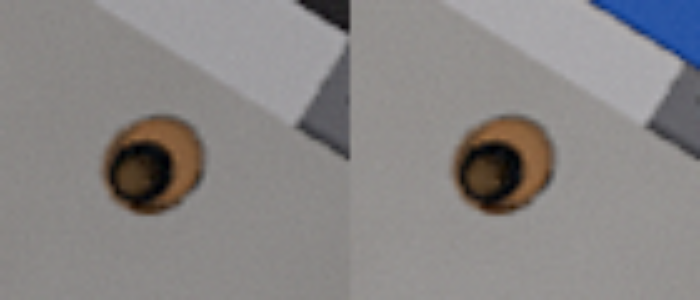

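The bottle has not moved, and the cover is shut. I'm handing the job in.

```bash
python3 -c "
from workcell import r
print(r.sign_off())"
```

```text
the job is handed in; nothing more can be done
None
```

The cover is shut. I straddled it with the open gripper (about 70 mm) and pushed it over upright with the rear finger. The front finger caught it at about 1.2 rad and lowered it at about 0.2 rad/s or less. The fingers never closed on it. I then drew the gripper forward and up, clear of everything, and handed in at about 18.3 s.

- **Cover:** in the last scene picture, its corners match where they should be at angle 0 to within a few pixels. I measured its angle during the descent from the finger position, not directly. Over about the last 0.1 rad I can't say exactly when it settled, but it fell no further once the finger moved on down.
- **Forces:** the highest reading I saw was about 1.6 N, against limits of 40 N and 120 N. These were read at the end of each move, so brief peaks in between are not covered.
- **Other items:** for the bottle I compared crops from before and after, and it had not moved. The networks placed it 3–4 px from its first position in the top view. I put that down to their scatter. The beaker and dish look undisturbed in the pictures. Their network positions shifted by up to about 5 px, partly because the first look gave an unreliable fix on the beaker.
- **Poses:** my fit of the photometer was off by up to about 4 mm in places, which did not affect the catch or the lowering.

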